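Lift the twin tube blocks out of the dry-block heater and lay them on the angled stand

ROBOT

A 6-joint arm with a two-finger parallel gripper is mounted at the origin on the work surface. World frame = base frame: x ahead of the robot, y to its left, z up, the work surface at z = 0. Lengths are in m, angles in degrees, forces in N, time in s.
With the tool pointing down it reaches from about 0.225 to 0.875 m from the base axis. Payload 3.4 kg.
Tool frame: the origin (TCP) lies on the front face of the gripper's body, between the roots of the fingers; the fingertips stand 73 mm ahead of it and the grasp point (between the pads) lies 54 mm ahead of it; z points along the fingers, y is the direction in which the jaws open and shut (so a half turn about z gives the same grasp; the last joint's range is limited). The gripper opens to 85 mm and grips with 20 to 120 N. Pads are 22 mm wide; open, the fingers measure 114 mm over their backs; the gripper's body (76 mm by 85 mm) begins 54 mm behind the grasp point. The pads swing forward as they close: fully open they stand 13 mm farther back than shut.
Start: joints at [69.557, 15.808, 86.224, -0, 77.962, -6.933], TCP at [0.134, 0.559, 0.304] pointing down, gripper open.
Joint ranges: [-165.64, 165.64], [-43.16, 119.46], [12.63, 154.43], [-67.54, 247.53], [6.08, 155.33], [-154.97, 154.97]. Speed limits (degrees/s): [147.25, 147.25, 180, 180, 180, 180].

INTERFACE

Orientations are given as [roll, pitch, yaw] about the fixed x, y, z axes, in that order (R = Rz(yaw) Ry(pitch) Rx(roll)).
In Python, from rig import robot gives the robot as it stands.
- The arm moves only by the tool servo_tool, never from a script. Its argument "deltas" is text: rows parted by semicolons, each of 6 numbers parted by spaces: the shift along the tool's x, y, z scaled (see below), then the turn, a rotation vector about the tool's x, y, z scaled (see below). A call has 1 to 10 rows; each row shifts and turns the commanded pose from where the row before left it, along the tool's axes as they then stand; what a row does not reach is not made up. The controller multiplies each number of a shift by 0.04 m and each number of a turn by 6 degrees. A row lasts 1/12 s, in which the tool goes at most 41.7 mm and 7.16 degrees, less where a joint would pass 70% of its speed; a pose out of reach is approached as far as the arm can. A call with a number of a shift or a turn outside -1 to 1 is refused whole. A call with a gripper value outside its range is refused whole. "grip" is the finger opening in mm, from 0 to 85.4, set as the call begins (left out, the last holds). The fingers move at their own pace and stop on an object; "grip_force" is the grip in N (left out, the last holds). Time passes only in rows, so rows that do not move let the fingers close. It gives the time, the measured TCP pose, the force and the opening at its end, in the units of the state.
- robot.sense(): the state, without advancing time (a new reading comes with each control period).
- robot.read_camera(name): name is "side" or "top"; returns a dict with "pixels" (400x640x3 uint8, blue, green, red), "depth" (400x640 float32, m along the optical axis (not along the pixel's ray), 0 where there is no reading), "K" (3x3 intrinsics, pixels), "R" (3x3) and "t" (3): a world point X has camera coordinates R X + t. Camera axes: x right, y down, z forward; pixel columns grow to the right and rows downward; lengths in m; the calibration is good to about 2 mm. A picture is of the moment at which its call begins.
- robot.job_done(): hands the job in, once; it reports no verdict.
The state is a dict: "time": time; "qpos": joint angles; "joint_vel": joint speeds; "effort": joint torques, N m; "tcp_pos": TCP position; "ee_rot": TCP orientation; "contact_force": force on the tool from outside, world axes, zero at the start; "wrist_torque": the same for the moment, N m; "opening": finger opening in m.
Only numpy, scipy, OpenCV 4.12 (cv2) and the standard library are available. Lean on these libraries where they do the work, as an engineer would, in place of code of your own. Each camera call takes 0.05 s, during which the arm holds its last target. There are 200 camera calls.

TASK

Push the dry-block heater's lift lever all the way down so that the two sunken tube blocks rise, then take both blocks together in one grasp and carry them as a pair to the angled stand. Still holding both, tilt them to the slope and lay them down gently, then leave them side by side, touching or nearly, flat on the plate, lengthwise up the slope with both lower ends against its bottom ledge. Never separate the two blocks, and leave everything else on the bench where it is.

Things in the scene. Friction and masses are not known exactly. Their poses are not given: they have to be found in the camera images.
- block_a_mid (a point): one of the pair of like bare-aluminium tube blocks: 110 mm long (x), 31 wide (y), 49 high (z, up), two rows of six 11 mm holes in the top, 0.27 to 0.37 kg. The point is its centre, half-way up. At the start the two lie side by side, long sides together, up to 3 mm apart, sunk in the heater's well with only their top 5 mm showing
- block_b_mid (a point): the other block of the pair, exactly like the first; point and axes likewise. The blocks have no front or back: either end may go against the ledge, either block left or right. Once raised, their top 31 mm stands above the heater's top and their lower 18 mm is still in the well: lift straight up
- lift_lever (a joint): the heater's lift lever, rad: 0 as found (paddle up, blocks sunk), 0.62 fully down on its stop (blocks raised 26 mm; the rise is in proportion). Level axle in the heater's front face, 55 mm above the bench. Takes about 15 N on the paddle and stays where it is left
- lever_pad (a point): middle of the top face of the lever's black paddle (46 mm wide, 30 mm fore and aft), to push down on. On the heater's centre line, 57 mm in front of its front face and 81 mm above the bench at the start; fully down, 62 mm in front and 43 mm above the bench, so it moves almost straight down. Nothing is above it
- heater_well (a point): centre of the mouth of the well in the white dry-block heater, level with its flat top, 80 mm above the bench; x to the heater's back, y to its left, z up. Well and blocks lie along x; well 113 x 65 mm, 44 deep. The point is fixed to the bench with the heater, whose front (lever side) looks roughly to the robot
- heater: the dry-block heater, fixed; origin on the bench under the centre of the well, axes as at the well. Housing: 85 mm to the front, 125 mm to the back, 75 mm to each side, top 80 mm above the bench; the part from 80 mm behind the well's centre is a console 25 mm higher
- stand_corner (a point): angled stand: middle of the inside corner line where the upper face of its steel sloping plate meets the ledge along the plate's lower edge. On the stand's fixed frame: x level, uphill (roughly to the robot's right); y along the ledge; z up. 44 mm above the bench. The ledge stands 16 mm proud of the plate, square to it, 6 mm thick
- stand: the stand's fixed frame; origin on the bench, 70 mm uphill of the corner point in plan, axes level as there. The plate, 144 mm wide, 150 mm from corner to top edge, hinges exactly on the corner line and is clamped at 24 to 40 degrees above level. Its angle is NOT reported: look, or feel for it by touching
- stand_cheek (a point): top of the left one of two fixed upright cheeks, 76 to 80 mm either side of the stand's middle, that hold the plate's clamp knobs: they reach 118 mm above the bench, 75 to 104 mm uphill of the corner point. The plate stands a touch of 30 N. Metal on metal: on the slope, blocks may stick or slide when let go
- spare_block: bystander: a third bare aluminium tube block, 110 x 31 x 49 mm like the pair but with one row of four large holes; it stands on the bench between the heater and the stand; origin under its middle on the bench. Not to be disturbed
- dishes: bystander: stack of three pale culture dishes, 91 mm across, 43 mm high, on the bench nearest the robot; origin under its middle on the bench. Not to be disturbed
- tube_rack: bystander: small blue rack 85 x 75 mm with five capped tubes, 113 mm high over all, behind the spare block; origin under its middle on the bench. Not to be disturbed
- tip_box: bystander: closed box of pipette tips, 124 x 86 x 72 mm, to the left at the front; origin under its middle on the bench. Not to be disturbed
- pipette: bystander: hand pipette lying on the bench, about 240 mm long, 40 mm high, to the right at the front; origin under its middle on the bench. Not to be disturbed
- reagent_bottle: bystander: amber bottle with a blue cap, 68 mm across, 150 mm high, at the left; origin under its middle on the bench. Not to be disturbed
- bench_timer: bystander: small white timer standing on the bench, 70 mm wide, 62 mm high, at the right; origin under its middle on the bench. Not to be disturbed

How it is judged:
By the outcome, as a careful person would: the job done as asked, in the order asked, and still so for the second after the job is handed in, with the robot touching nothing.
It also fails if it takes over 72 s, if anything falls off the work surface, if the arm or the gripper's body presses on something with over 40 N, if the wrist force passes 120 N, or if a joint passes its speed limit or range.

## Working session

There is one attempt and no reset: what is moved stays moved. The work goes in short steps, Python scripts to look and compute and a tool call to move; the robot and the scene stay as the last step left them, time stands still between calls to the robot, and variables do not carry over. Pictures are saved under pics/ and viewed, about 8 in all and at most 12, crops included, and the job is handed in when it is done.

Besides the shell and the picture viewer there is one more tool, called after ">>>" as a command line: name --argument value ..., lists and objects as JSON in quotes. servo_tool: Moves the arm, as the interface text tells. Shifts and turns lie within -1 to 1; 1 stands for 0.04 m of shift or 6 degrees of turn. Its arguments: {"type":"object","properties":{"deltas":{"type":"string"},"grip":{"type":"number"},"grip_force":{"type":"number"}},"required":["deltas"]}

```bash
ls; mkdir -p pics
python3 - <<'E'
from rig import robot
import cv2,numpy as np
print(robot.sense())
for n in("side","top"):
    c=robot.read_camera(n); cv2.imwrite(f"pics/{n}0.png",c["pixels"]); np.savez(f"{n}0.npz",**c); print(n,c["K"],c["R"],c["t"])
E
```

```text
pics
{'time': 0.0, 'qpos': array([ 6.95585523e+01,  1.58472519e+01,  8.62985016e+01,  1.04187588e-03,
        7.79624687e+01, -6.93230613e+00]), 'joint_vel': array([-0.01770926, -0.10436471, -0.09150262, -0.02777534,  0.02305757,
        0.04828466]), 'effort': array([-3.08517365e-04, -4.16777050e+01, -2.45797223e+01, -1.36876946e-05,
        1.12489332e-02,  6.88169266e-06]), 'tcp_pos': array([0.13416663, 0.55869233, 0.30302046]), 'ee_rot': array([-1.79892692e+02, -1.40731534e-02,  1.66490627e+02]), 'contact_force': array([-0.10507615, -0.62147933, -0.1352386 ]), 'wrist_torque': array([ 0.00336566, -0.00919217,  0.0058013 ]), 'opening': 0.08512495299432037}
side [[421.93710326   0.         319.77941548]
 [  0.         421.93710326 200.1294769 ]
 [  0.           0.           1.        ]] [[-0.98971309 -0.14157619 -0.0205959 ]
 [-0.0570085   0.52230597 -0.85085046]
 [ 0.13121753 -0.84092369 -0.5250041 ]] [0.57483124 0.13689932 1.24718864]
top [[368.95655682   0.         318.29858551]
 [  0.         368.95655682 200.82159413]
 [  0.           0.           1.        ]] [[ 0.02637228 -0.99954582  0.01458286]
 [-0.99086237 -0.02806787 -0.13192404]
 [ 0.13227343 -0.01097047 -0.99115256]] [-0.04298899  0.59638661  1.10346898]
```

View pics/top0.png

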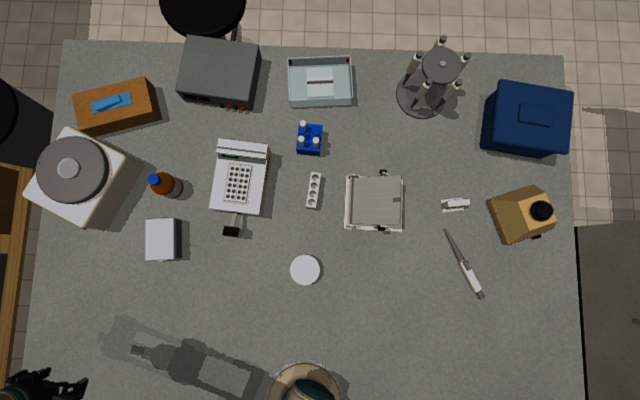

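View pics/side0.png

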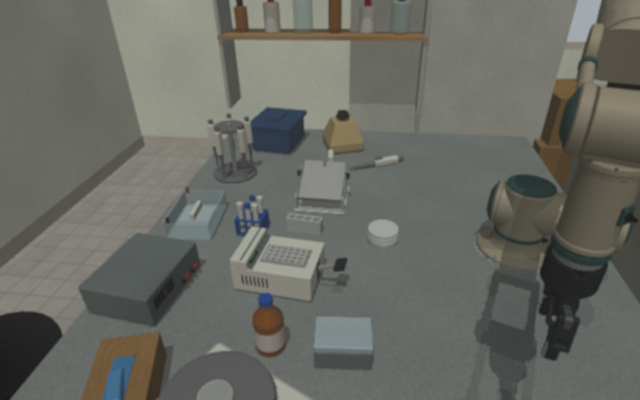

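The top view shows the heater at about (240,180) with its paddle at (231,231), the stand at (375,203), the spare block at (313,190) and the dishes at (305,270). The side view agrees. Next I'll take metric measurements.

```bash
cat > h.py <<'E'
import numpy as np,cv2
from rig import robot
def grab(n,save=None):
    c=robot.read_camera(n)
    if save: np.savez(save,**c)
    return c
def cloud(c):
    d=c["depth"]; v,u=np.mgrid[:d.shape[0],:d.shape[1]]
    P=np.stack([(u-c["K"][0,2])/c["K"][0,0]*d,(v-c["K"][1,2])/c["K"][1,1]*d,d],-1)
    W=(P-c["t"])@c["R"]
    W[d==0]=np.nan
    return W
def proj(c,X):
    p=c["R"]@np.array(X)+c["t"]; p=c["K"]@p; return p[:2]/p[2]
def onz(c,u,v,z):
    r=np.linalg.inv(c["K"])@[u,v,1]; r=c["R"].T@r; o=-c["R"].T@c["t"]
    return o+r*(z-o[2])/r[2]
E
python3 - <<'E'
from h import *
t=dict(np.load("top0.npz")); s=dict(np.load("side0.npz"))
for n,c,px in(("top",t,[(240,180),(231,231),(375,200),(313,190),(305,270),(310,135)]),("side",s,[(285,255),(340,265),(325,180)])):
    W=cloud(c)
    for u,v in px: print(n,u,v,W[v,u].round(3))
W=cloud(t)
# heater top
m=(np.abs(W[...,2]-.081)<.008); m[:140]=0;m[225:]=0;m[:,:205]=0;m[:,275:]=0
r=cv2.minAreaRect(W[m][:,:2].astype(np.float32)); print("top rect",r,m.sum(), np.median(W[m][:,2]))
for nm,c,(x0,y0,x1,y1),k in(("t",t,(195,125,425,250),3.4),("s",s,(225,140,385,320),3.3)):
    cv2.imwrite(f"pics/crop_{nm}.png",cv2.resize(c["pixels"][y0:y1,x0:x1],None,fx=k,fy=k,interpolation=cv2.INTER_CUBIC))
# stand plate
m=np.zeros(W.shape[:2],bool); m[182:222,357:393]=1
P=W[m]; P=P[~np.isnan(P[:,0])]
A=np.c_[P[:,:2],np.ones(len(P))]
for i in range(5):
    k=np.linalg.lstsq(A,P[:,2],rcond=None)[0]; r=np.abs(P[:,2]-A@k); g=r<max(.004,2*np.median(r)); A,P=A[g],P[g]
print("plane",k,len(P),"slope",np.degrees(np.arctan(np.hypot(*k[:2]))),"uphill az",np.degrees(np.arctan2(k[1],k[0])))
E
```

```text
top 240 180 [0.649 0.212 0.075]
top 231 231 [0.495 0.228 0.082]
top 375 200 [ 0.599 -0.196  0.082]
top 313 190 [ 0.629 -0.009  0.05 ]
top 305 270 [0.386 0.008 0.042]
top 310 135 [0.801 0.005 0.058]
side 285 255 [0.638 0.223 0.088]
side 340 265 [0.493 0.238 0.08 ]
side 325 180 [ 0.589 -0.196  0.082]
top rect ((0.6388317942619324, 0.21609576046466827), (0.15107446908950806, 0.2480926215648651), 84.2410888671875) 2512 0.08189462376033722
plane [-0.01961084 -0.61314821 -0.024481  ] 1323 slope 31.527523203142955 uphill az -91.83191531862684
```

View pics/crop_t.png

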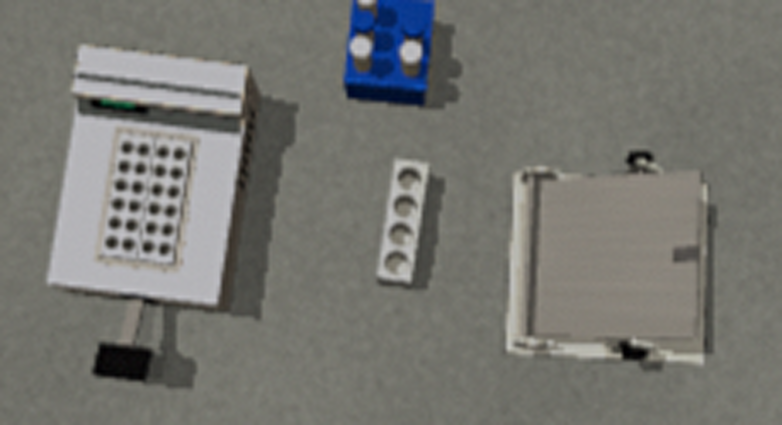

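View pics/crop_s.png

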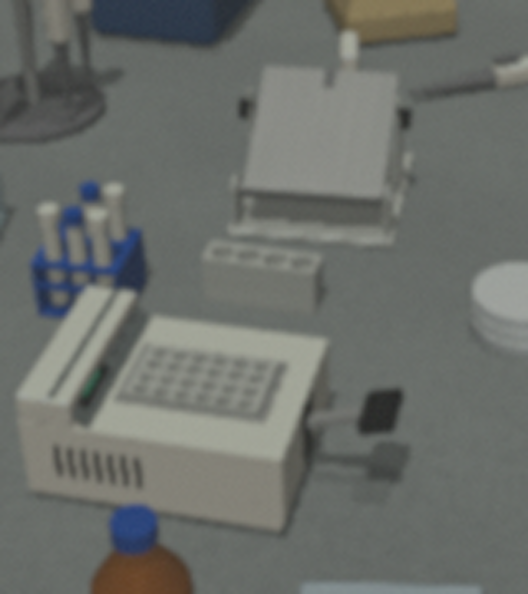

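Crop of the top view: block holes run from (127,147) to (111,243), the well rim is at (117,128)/(200,138)/(183,272)/(97,260), the paddle is centred near (123,362), and the plate spans x 540–702, y 172–340. The side crop shows the plate's clear slope, with the ledge facing the heater.

Run:
```python
from h import *
t=dict(np.load("top0.npz")); s=dict(np.load("side0.npz"))
q=lambda a,b,z:onz(t,195+a/3.4-.35,125+b/3.4-.35,z)
w=[q(*p,.08)[:2] for p in((117,128),(200,138),(183,272),(97,260))]
print("well",np.round(w,4).tolist(),np.mean(w,0))
h=[q(*p,.085)[:2] for p in((127,147),(179,153),(165,250),(111,243))]
print("holes mean",np.mean(h,0))
for a,b in((3,0),(2,1)):
    for nm,L in(("well",w),("holes",h)):
        d=L[b]-L[a]; print(nm,np.degrees(np.arctan2(d[1],d[0])),np.linalg.norm(d))
for nm,L in(("well",w),("holes",h)):
    print("len", [(round(float(np.linalg.norm(L[i]-L[(i+1)%4])),4)) for i in range(4)])
p=[q(*p,.081)[:2] for p in((97,343),(152,347),(150,381),(93,376))]; print("paddle",np.mean(p,0))
W=cloud(t)
# heater footprint rect: top incl. console, direction
for z in(.08,):
  m=np.zeros(W.shape[:2],bool);m[135:220,200:280]=1
  m&=(np.nan_to_num(W[...,2])>.06)
  P=W[m][:,:2].astype(np.float32); print("housing",cv2.minAreaRect(P))
# stand slices: profile along -y at several x
for nm,c in(("top",t),("side",s)):
    W=cloud(c); P=W.reshape(-1,3); P=P[~np.isnan(P[:,0])]
    P=P[(P[:,0]>.5)&(P[:,0]<.7)&(P[:,1]<-.07)&(P[:,1]>-.3)&(P[:,2]>.02)]
    Q=P[(P[:,0]>.56)&(P[:,0]<.63)]
    A=Q[(Q[:,1]<-.15)&(Q[:,1]>-.22)]; A=A[np.abs(A[:,2]-np.median(A[:,2]))<.05]
    k=np.linalg.lstsq(np.c_[A[:,:2],np.ones(len(A))],A[:,2],rcond=None)[0]
    print(nm,"plane",k,np.degrees(np.arctan(np.hypot(*k[:2]))))
    for y in np.arange(-.09,-.27,-.006):
        B=Q[np.abs(Q[:,1]-y)<.003]; print(f"{y:.3f}:{np.median(B[:,2]) if len(B) else 0:.3f}",end=" ")
    pl=P[np.abs(P[:,2]-np.c_[P[:,:2],np.ones(len(P))]@k)<.005]; pl=pl[(pl[:,1]<-.15)&(pl[:,1]>-.24)]
    print("\nx range of plate",np.percentile(pl[:,0],[0.5,99.5]))
# plate edge corners top view
for pt,z in(((702,170),.122),((700,340),.122),((540,172),.047),((533,336),.047)): print(pt,q(*pt,z).round(4))
```

```text
well [[0.7017, 0.2463], [0.6948, 0.1723], [0.5746, 0.1812], [0.5831, 0.2569]] [0.63853531 0.21418813]
holes mean [0.63847059 0.21649575]
well -5.090672953716255 0.11908863808747973
holes -6.0017379127765995 0.08637896930954404
well -4.2374488848828 0.12052901833395414
holes -5.088830173216928 0.08703583076319905
len [0.0743, 0.1205, 0.0761, 0.1191]
len [0.0462, 0.087, 0.0476, 0.0864]
paddle [0.4948475  0.22884144]
housing ((0.6475446820259094, 0.2150331437587738), (0.1512676179409027, 0.23439009487628937), 84.05084228515625)
top plane [-0.01935395 -0.61693108 -0.02535241] 31.68431964281433
-0.090:0.000 -0.096:0.000 -0.102:0.000 -0.108:0.000 -0.114:0.000 -0.120:0.056 -0.126:0.056 -0.132:0.047 -0.138:0.048 -0.144:0.052 -0.150:0.055 -0.156:0.059 -0.162:0.062 -0.168:0.067 -0.174:0.071 -0.180:0.075 -0.186:0.078 -0.192:0.081 -0.198:0.085 -0.204:0.089 -0.210:0.093 -0.216:0.096 -0.222:0.101 -0.228:0.105 -0.234:0.107 -0.240:0.111 -0.246:0.115 -0.252:0.119 -0.258:0.123 -0.264:0.122 -0.270:0.000 
x range of plate [0.52663767 0.67483448]
side plane [-0.01232674 -0.61394368 -0.02992749] 31.55273021170579
-0.090:0.000 -0.096:0.000 -0.102:0.000 -0.108:0.000 -0.114:0.057 -0.120:0.053 -0.126:0.044 -0.132:0.039 -0.138:0.052 -0.144:0.052 -0.150:0.055 -0.156:0.059 -0.162:0.061 -0.168:0.065 -0.174:0.070 -0.180:0.073 -0.186:0.077 -0.192:0.080 -0.198:0.083 -0.204:0.087 -0.210:0.092 -0.216:0.096 -0.222:0.100 -0.228:0.103 -0.234:0.106 -0.240:0.110 -0.246:0.114 -0.252:0.119 -0.258:0.120 -0.264:0.121 -0.270:0.000 
x range of plate [0.52480867 0.6763997 ]
(702, 170) [ 0.67   -0.2648  0.122 ]
(700, 340) [ 0.5243 -0.2626  0.122 ]
(540, 172) [ 0.6798 -0.1339  0.047 ]
(533, 336) [ 0.5294 -0.1297  0.047 ]
```

```bash
cat >> h.py <<'E'
from scipy.spatial.transform import Rotation as Ro
def plan(pos,rpy,n,start=None):
    """rows from the present pose to a target, straight, n rows"""
    s=robot.sense(); p=np.array(s["tcp_pos"]);R=Ro.from_euler("xyz",s["ee_rot"],degrees=True)
    if start: p,R=np.array(start[0]),Ro.from_euler("xyz",start[1],degrees=True)
    T=Ro.from_euler("xyz",rpy,degrees=True); out=[]
    for k in range(n,0,-1):
        d=R.inv().apply(np.array(pos)-p)/k/.04; w=(R.inv()*T).as_rotvec(degrees=True)/k/6
        d,w=d.round(2),w.round(2)
        out.append(" ".join(f"{x:g}" for x in [*d,*w]))
        p=p+R.apply(d*.04); R=R*Ro.from_rotvec(w*6,degrees=True)
    print(np.abs(np.array([[float(x) for x in r.split()] for r in out])).max()); print("; ".join(out))
E
python3 - <<'E'
from h import *
plan([.497,.229,.28],[180,0,174.3],14)
E
```

```text
0.77
-0.77 -0.42 0.04 -0 -0 -0.09; -0.76 -0.43 0.04 -0 -0 -0.09; -0.76 -0.44 0.04 -0 -0 -0.09; -0.76 -0.44 0.04 -0 -0 -0.09; -0.75 -0.45 0.04 -0 -0 -0.09; -0.75 -0.46 0.04 -0 -0 -0.09; -0.74 -0.46 0.04 -0 -0 -0.1; -0.74 -0.47 0.04 -0 -0 -0.09; -0.73 -0.48 0.04 -0 -0 -0.1; -0.73 -0.49 0.05 -0 -0 -0.09; -0.72 -0.49 0.04 -0 -0 -0.1; -0.72 -0.5 0.05 -0.01 -0 -0.09; -0.71 -0.51 0.04 -0 -0 -0.1; -0.71 -0.51 0.04 -0.01 -0 -0.09
```

>>> servo_tool --deltas "-0.77 -0.42 0.04 0 0 -0.09; -0.76 -0.43 0.04 0 0 -0.09; -0.76 -0.44 0.04 0 0 -0.09; -0.76 -0.44 0.04 0 0 -0.09; -0.75 -0.45 0.04 0 0 -0.09; -0.75 -0.46 0.04 0 0 -0.09; -0.74 -0.46 0.04 0 0 -0.1; -0.74 -0.47 0.04 0 0 -0.09; -0.73 -0.48 0.04 0 0 -0.1; -0.73 -0.49 0.05 0 0 -0.09" --grip 0 --grip_force 40

```text
time: 0.93
tcp_pos: [0.3945, 0.3219, 0.2872]
ee_rot: [-180.0, -0.0, 172.0]
contact_force: [0.2, 0.5, -0.2]
opening: 0.0
```

>>> servo_tool --deltas "-0.72 -0.49 0.04 0 0 -0.1; -0.72 -0.5 0.05 -0.01 0 -0.09; -0.71 -0.51 0.04 0 0 -0.1; -0.71 -0.51 0.04 -0.01 0 -0.09; 0 0 0 0 0 0; 0 0 0 0 0 0; 0 0 0 0 0 0"

```text
time: 1.52
tcp_pos: [0.4967, 0.2294, 0.2801]
ee_rot: [179.9, -0.1, 174.2]
contact_force: [-0.5, 0.6, -0.6]
opening: 0.0001
```

Run:
```python
from h import *
print(robot.sense())
plan([.497,.229,.164],[180,0,174.3],5)
```

```text
{'time': 1.5167, 'qpos': array([ 17.41572063,  14.25911828,  91.87954258,   0.16139231,
        73.91064755, -66.87161964]), 'joint_vel': array([ 1.37854359, -0.65824594,  0.26316061, -0.0239744 ,  0.12854275,
       -0.11997818]), 'effort': array([-9.36903991e-01, -3.88089037e+01, -2.41515845e+01, -7.16026034e-02,
       -6.31113863e-02, -1.78750131e-03]), 'tcp_pos': array([0.49668501, 0.22936357, 0.28013129]), 'ee_rot': array([ 1.79876820e+02, -1.06296454e-01,  1.74242660e+02]), 'contact_force': array([-0.54805323,  0.62666438, -0.61897545]), 'wrist_torque': array([0.01139391, 0.08064274, 0.02350318]), 'opening': 5.882048642510109e-05}
0.58
-0 -0 0.58 0 -0 -0; -0 -0 0.58 0.01 -0 -0; -0 -0 0.58 0 -0.01 -0; -0.01 -0.01 0.58 0.01 -0 -0; -0 -0 0.58 0 -0.01 -0.01
```

>>> servo_tool --deltas "0 0 0.58 0 0 0; 0 0 0.58 0 0 0; 0 0 0.58 0 0 0; 0 0 0.58 0 0 0; 0 0 0.58 0 0 0; 0 0 0.12 0 0 0; 0 0 0.12 0 0 0; 0 0 0.1 0 0 0; 0 0 0.1 0 0 0"

```text
time: 2.27
tcp_pos: [0.4957, 0.2307, 0.1501]
ee_rot: [179.9, -0.1, 174.4]
contact_force: [-8.4, -1.1, 19.6]
opening: -0.0003
```

>>> servo_tool --deltas "0.02 0 0.1 0 0 0; 0.02 0 0.1 0 0 0; 0.02 0 0.1 0 0 0; 0.02 0 0.1 0 0 0; 0.01 0 0.1 0 0 0; 0.01 0 0.1 0 0 0; 0 0 0 0 0 0"

```text
time: 2.85
tcp_pos: [0.4916, 0.231, 0.1261]
ee_rot: [179.9, -0.0, 174.4]
contact_force: [-6.3, -1.5, 14.3]
opening: 0.0001
```

>>> servo_tool --deltas "0 0 0.08 0 0 0; 0 0 0.08 0 0 0; 0 0 0.06 0 0 0; 0 0 0 0 0 0"

```text
time: 3.18
tcp_pos: [0.4924, 0.231, 0.1177]
ee_rot: [179.8, 0.0, 174.4]
contact_force: [-6.1, -1.7, 16.0]
opening: 0.0001
```

>>> servo_tool --deltas "0 0 0.05 0 0 0; 0 0 0.05 0 0 0; 0 0 0 0 0 0"

```text
time: 3.43
tcp_pos: [0.4924, 0.2311, 0.1171]
ee_rot: [179.8, 0.1, 174.4]
contact_force: [-12.6, -4.5, 39.3]
opening: -0.0
```

The force rise shows the lever is on its stop. I'll back off straight up and look.

>>> servo_tool --deltas "0 0 -0.2 0 0 0; 0 0 -0.6 0 0 0; 0 0 -1 0 0 0; 0 0 -1 0 0 0; 0 0 -1 0 0 0; 0 0 0 0 0 0; 0 0 0 0 0 0" --grip 85

```text
time: 4.02
tcp_pos: [0.4941, 0.2311, 0.2666]
ee_rot: [179.7, 0.4, 174.4]
contact_force: [0.3, 0.6, -0.3]
opening: 0.0833
```

Run:
```python
from h import *
t=grab("top","t1.npz"); s=grab("side","s1.npz")
a=cv2.resize(t["pixels"][135:245,200:280],None,fx=5,fy=5,interpolation=cv2.INTER_CUBIC)
b=cv2.resize(s["pixels"][220:310,225:355],None,fx=3,fy=3,interpolation=cv2.INTER_CUBIC)
o=np.zeros((550,790,3),np.uint8); o[:550,:400]=a; o[:270,400:790]=b
cv2.imwrite("pics/raised.png",o)
for n,c,box in(("top",t,(160,210,215,260)),("side",s,(235,275,255,325))):
    W=cloud(c)[box[0]:box[1],box[2]:box[3]].reshape(-1,3); W=W[(np.abs(W[:,2]-.112)<.008)&(W[:,0]<.70)&(W[:,0]>.57)]
    print(n,len(W),np.median(W,0),cv2.minAreaRect(W[:,:2].astype(np.float32)))
print(robot.sense()["tcp_pos"],robot.sense()["opening"])
```

```text
top 639 [0.63953387 0.21533721 0.11179391] ((0.6398148536682129, 0.21613934636116028), (0.06493585556745529, 0.11097564548254013), 83.96475219726562)
side 718 [0.63727411 0.22046882 0.11024233] ((0.6386771202087402, 0.2179916799068451), (0.06976532936096191, 0.11105640232563019), 84.7339859008789)
[0.49234558 0.2302186  0.26250071] 0.08513033086028877
```

View pics/raised.png

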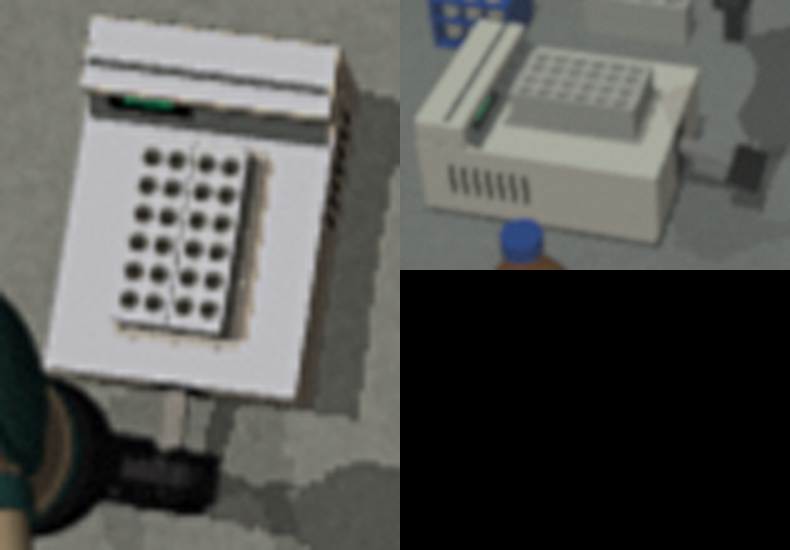

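The picture shows both blocks fully raised: pair top from (150,150) to (215,330), a hairline gap between them, tops at z≈0.111. Moving above them.

Run:
```python
from h import *
plan([.6395,.2165,.24],[180,0,174],6)
plan([.6395,.2165,.155],[180,0,174],4,start=([.6395,.2165,.24],[180,0,174]))
```

```text
0.62
-0.62 0 0.09 0 -0 0.01; -0.61 0 0.09 0 -0 0.01; -0.62 0.01 0.1 0.01 -0 0.01; -0.61 0.01 0.09 0 -0 0.01; -0.62 0 0.1 0.01 -0 0.01; -0.61 0.01 0.09 0 -0 0.01
0.54
0 -0 0.53 0 0 0; -0 -0 0.53 0 -0 0; -0 -0 0.53 0 -0 0; -0 -0 0.54 0 -0 0
```

>>> servo_tool --deltas "-0.62 0 0.09 0 0 0.01; -0.61 0 0.09 0 0 0.01; -0.62 0.01 0.1 0.01 0 0.01; -0.61 0.01 0.09 0 0 0.01; -0.62 0 0.1 0.01 0 0.01; -0.61 0.01 0.09 0 0 0.01; 0 0 0 0 0 0; 0 0 0 0 0 0; 0 0 0 0 0 0"

```text
time: 4.87
tcp_pos: [0.6389, 0.216, 0.2379]
ee_rot: [-179.9, -0.3, 173.9]
contact_force: [-0.1, -0.0, -0.5]
opening: 0.0847
```

Run:
```python
from h import *
plan([.6395,.2165,.157],[180,0,174],6)
```

```text
0.34
-0 0 0.34 -0 -0.01 -0; -0 0 0.34 -0 -0.01 -0; -0 0 0.34 -0 -0.01 -0; -0.01 0.01 0.33 -0 -0 -0; -0 0 0.34 -0.01 -0.01 -0.01; -0.01 0.01 0.33 -0 -0 -0
```

>>> servo_tool --deltas "0 0 0.34 0 -0.01 0; 0 0 0.34 0 -0.01 0; 0 0 0.34 0 -0.01 0; -0.01 0.01 0.33 0 0 0; 0 0 0.34 -0.01 -0.01 -0.01; -0.01 0.01 0.33 0 0 0; 0 0 0 0 0 0; 0 0 0 0 0 0"

```text
time: 5.53
tcp_pos: [0.6397, 0.2169, 0.1586]
ee_rot: [180.0, 0.1, 174.0]
contact_force: [0.7, -0.9, 0.6]
opening: 0.0849
```

>>> servo_tool --deltas "0 0 0 0 0 0; 0 0 0 0 0 0; 0 0 0 0 0 0; 0 0 0 0 0 0; 0 0 0 0 0 0; 0 0 0 0 0 0" --grip 50 --grip_force 40

```text
time: 6.03
tcp_pos: [0.6415, 0.2168, 0.1605]
ee_rot: [179.9, 0.3, 174.0]
contact_force: [-2.1, -1.0, 6.8]
opening: 0.0607
```

>>> servo_tool --deltas "0 0 0 0 0 0; 0 0 0 0 0 0; 0 0 0 0 0 0; 0 0 0 0 0 0" --grip_force 90

```text
time: 6.37
tcp_pos: [0.6415, 0.2168, 0.1606]
ee_rot: [179.9, 0.3, 174.0]
contact_force: [-2.3, -1.3, 6.4]
opening: 0.0602
```

>>> servo_tool --deltas "0 0 -0.1 0 0 0; 0 0 -0.15 0 0 0; 0 0 -0.2 0 0 0; 0 0 -0.3 0 0 0; 0 0 -0.3 0 0 0; 0 0 -0.4 0 0 0; 0 0 -0.5 0 0 0; 0 0 -0.5 0 0 0; 0 0 -0.2 0 0 0; 0 0 0 0 0 0"

```text
time: 7.2
tcp_pos: [0.642, 0.217, 0.2688]
ee_rot: [179.8, 0.6, 174.0]
contact_force: [0.2, -0.3, -6.3]
opening: 0.0605
```

Run:
```python
from h import *
s=grab("side","s2.npz"); p=proj(s,robot.sense()["tcp_pos"]).astype(int); print(p,robot.sense()["wrist_torque"],robot.sense()["tcp_pos"],robot.sense()["ee_rot"],robot.sense()["contact_force"])
y0=max(0,p[1]-60);x0=p[0]-90
cv2.imwrite("pics/lift.png",cv2.resize(s["pixels"][y0:y0+150,x0:x0+190],None,fx=4,fy=4,interpolation=cv2.INTER_CUBIC))
```

```text
[279 194] [ 0.00644427 -0.06909802  0.05630536] [0.64119004 0.21673613 0.26665724] [179.87924164   0.40053134 173.98975464] [-0.75191325 -0.24140901 -6.03703864]
```

View pics/lift.png

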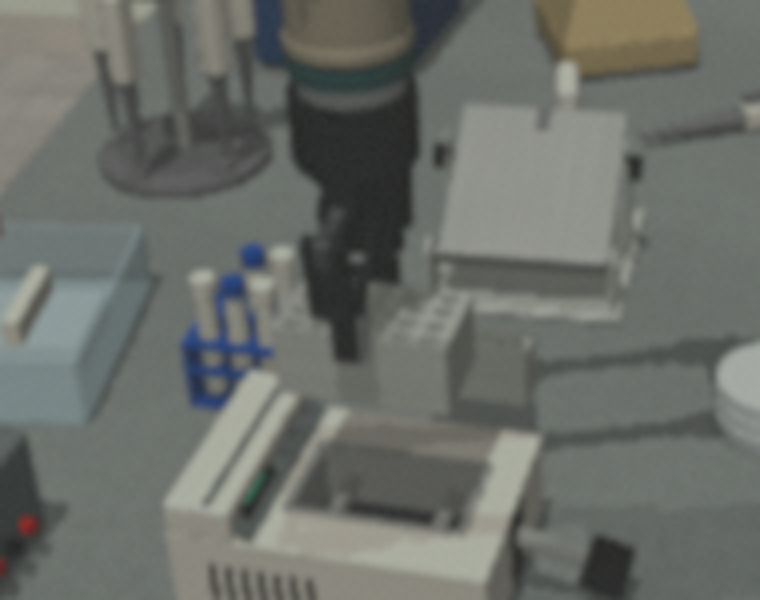

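Both blocks are held level and the well is empty (pair at about (370,350) in the crop; 6.2 N ≈ 0.63 kg). Next I'll check where the pair sits in the hand and plan the carry.

```bash
cat >> h.py <<'E'
C=np.array([.602,-.132,.044]); phi=np.radians(-91.7)
def pose(du,dn,off=.002,th=31.6,lat=0.):
    """TCP pose with pair du uphill of the ledge, dn off the plate; off = TCP uphill of block centre"""
    t=np.radians(th); h=np.array([np.cos(phi),np.sin(phi),0]); z=np.array([0,0,1])
    u=h*np.cos(t)+z*np.sin(t); n=-h*np.sin(t)+z*np.cos(t)
    R=np.c_[-u,np.cross(n,u),-n]
    p=C+u*(.055+du+off)+n*(.0986+dn)+np.cross(n,u)*lat
    return p,Ro.from_matrix(R).as_euler("xyz",degrees=True),u,n
E
python3 - <<'E'
from h import *
s=dict(np.load("s2.npz")); st=robot.sense(); W=cloud(s).reshape(-1,3); W=W[~np.isnan(W[:,0])]
L=Ro.from_euler("xyz",st["ee_rot"],degrees=True).inv().apply(W-st["tcp_pos"])
B=L[(np.abs(L[:,0])<.075)&(L[:,1]>-.05)&(L[:,1]<.05)&(L[:,2]>.04)&(L[:,2]<.105)]
print(len(B),np.percentile(B,[1,5,50,95,99],axis=0).round(4))
F=B[(B[:,2]>.06)&(B[:,2]<.09)]; print("x ends",np.percentile(F[:,0],[.5,2,98,99.5]),"y",np.percentile(F[:,1],[2,50,98]))
T=B[(B[:,2]<.056)&(np.abs(B[:,0])>.02)]; print("top z",np.median(T[:,2]))
E=B[(B[:,0]<-.02)]; print("bottom",np.percentile(E[:,2],[2,98,99.5]))
p,r,u,n=pose(.025,.07); print(p,r,u,n)
plan(p+[0,0,.02],r,20)
E
```

```text
1256 [[-0.0517 -0.0302  0.0419]
 [-0.0471 -0.0266  0.0466]
 [ 0.0158  0.03    0.0578]
 [ 0.0571  0.0356  0.0926]
 [ 0.0579  0.0445  0.0969]]
x ends [-0.05251632 -0.04981388  0.0577976   0.05806332] y [-0.0221809   0.03115638  0.03484005]
top z 0.04915979972220763
bottom [0.04703813 0.09614827 0.09735289]
[ 0.6025489  -0.11350573  0.23056801] [180.   31.6  88.3] [-0.02526754 -0.85135206  0.52398591] [0.01554469 0.52375528 0.85172693]
0.7
0 -0.42 0.02 0.2 -0.21 0.69; -0.02 -0.41 0.03 0.2 -0.21 0.69; -0.05 -0.41 0.04 0.2 -0.21 0.69; -0.08 -0.41 0.05 0.2 -0.21 0.69; -0.11 -0.4 0.06 0.2 -0.21 0.69; -0.14 -0.39 0.07 0.2 -0.21 0.69; -0.16 -0.37 0.08 0.2 -0.21 0.69; -0.19 -0.36 0.09 0.2 -0.21 0.7; -0.21 -0.34 0.1 0.2 -0.21 0.69; -0.23 -0.32 0.12 0.2 -0.21 0.7; -0.25 -0.3 0.13 0.2 -0.21 0.69; -0.27 -0.28 0.14 0.2 -0.21 0.7; -0.29 -0.26 0.15 0.2 -0.21 0.69; -0.3 -0.24 0.16 0.2 -0.21 0.7; -0.32 -0.21 0.17 0.2 -0.21 0.69; -0.33 -0.18 0.19 0.2 -0.21 0.7; -0.33 -0.15 0.19 0.2 -0.21 0.69; -0.34 -0.13 0.21 0.2 -0.21 0.7; -0.35 -0.09 0.22 0.2 -0.21 0.69; -0.34 -0.07 0.22 0.2 -0.21 0.7
```

>>> servo_tool --deltas "0 -0.42 0.02 0.2 -0.21 0.69; -0.02 -0.41 0.03 0.2 -0.21 0.69; -0.05 -0.41 0.04 0.2 -0.21 0.69; -0.08 -0.41 0.05 0.2 -0.21 0.69; -0.11 -0.4 0.06 0.2 -0.21 0.69; -0.14 -0.39 0.07 0.2 -0.21 0.69; -0.16 -0.37 0.08 0.2 -0.21 0.69; -0.19 -0.36 0.09 0.2 -0.21 0.7; -0.21 -0.34 0.1 0.2 -0.21 0.69; -0.23 -0.32 0.12 0.2 -0.21 0.7"

```text
time: 8.08
tcp_pos: [0.62, 0.0512, 0.2549]
ee_rot: [-173.4, 15.7, 132.8]
contact_force: [-0.4, -0.7, -6.0]
opening: 0.0599
```

>>> servo_tool --deltas "-0.25 -0.3 0.13 0.2 -0.21 0.69; -0.27 -0.28 0.14 0.2 -0.21 0.7; -0.29 -0.26 0.15 0.2 -0.21 0.69; -0.3 -0.24 0.16 0.2 -0.21 0.7; -0.32 -0.21 0.17 0.2 -0.21 0.69; -0.33 -0.18 0.19 0.2 -0.21 0.7; -0.33 -0.15 0.19 0.2 -0.21 0.69; -0.34 -0.13 0.21 0.2 -0.21 0.7; -0.35 -0.09 0.22 0.2 -0.21 0.69; -0.34 -0.07 0.22 0.2 -0.21 0.7"

```text
time: 8.92
tcp_pos: [0.601, -0.1135, 0.2471]
ee_rot: [-179.7, 31.5, 88.2]
contact_force: [0.1, 0.2, -5.4]
opening: 0.0598
```

>>> servo_tool --deltas "0 0 0 0 0 0; 0 0 0 0 0 0; 0 0 0 0 0 0"

```text
time: 9.17
tcp_pos: [0.6016, -0.1128, 0.2478]
ee_rot: [-179.7, 31.5, 88.4]
contact_force: [-0.7, -0.6, -6.6]
opening: 0.0601
```

```bash
sed -i 's/off=.002,/off=.0027,/' h.py
python3 - <<'E'
from h import *
print(robot.sense()["qpos"])
p,r,u,n=pose(.010,.012); print(p,r); plan(p,r,8)
E
```

```text
[ -2.81003802  22.54771297  90.69915511 -33.81001562  69.97872586
  11.61588088]
[ 0.60200863 -0.1317092   0.17367484] [180.   31.6  88.3]
0.23
0.07 0 0.23 -0 -0 0; 0.07 0 0.23 -0.01 -0 0; 0.07 0.01 0.23 -0 -0 0; 0.07 0 0.23 -0.01 -0 0; 0.07 0 0.23 -0 -0 0.01; 0.07 0.01 0.23 -0.01 -0 0; 0.07 0 0.22 -0 -0.01 0.01; 0.08 0.01 0.23 -0.01 -0 0
```

>>> servo_tool --deltas "0.07 0 0.23 0 0 0; 0.07 0 0.23 -0.01 0 0; 0.07 0.01 0.23 0 0 0; 0.07 0 0.23 -0.01 0 0; 0.07 0 0.23 0 0 0.01; 0.07 0.01 0.23 -0.01 0 0; 0.07 0 0.22 0 -0.01 0.01; 0.08 0.01 0.23 -0.01 0 0; 0 0 0 0 0 0; 0 0 0 0 0 0"

```text
time: 10.0
tcp_pos: [0.6023, -0.1328, 0.1741]
ee_rot: [180.0, 31.7, 88.3]
contact_force: [-0.2, 0.3, -5.8]
opening: 0.0602
```

Run:
```python
from h import *
s=grab("side","s3.npz"); t=grab("top","t3.npz")
a=cv2.resize(s["pixels"][120:230,280:380],None,fx=5,fy=5,interpolation=cv2.INTER_CUBIC)
b=cv2.resize(t["pixels"][160:240,340:415],None,fx=4,fy=4,interpolation=cv2.INTER_CUBIC)
o=np.zeros((550,800,3),np.uint8); o[:,:500]=a; o[:320,500:]=b; cv2.imwrite("pics/hover.png",o)
st=robot.sense(); print(st["tcp_pos"],st["ee_rot"],st["contact_force"],st["wrist_torque"])
```

```text
[ 0.60304017 -0.13268661  0.17539122] [179.78432267  31.7448969   88.21080073] [ 0.65907292 -0.62167295 -5.91095056] [ 0.82425087 -0.06624068  0.00273652]
```

View pics/hover.png

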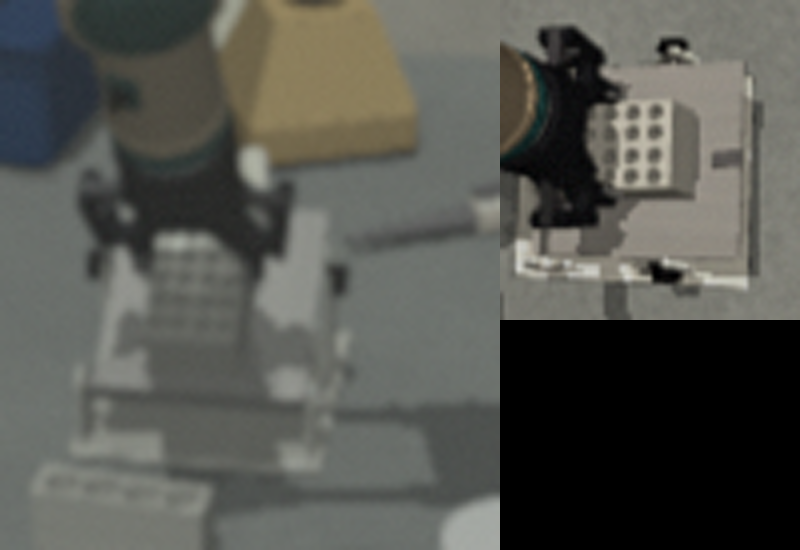

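The hover picture shows the pair centred on the plate and aligned with it (side crop: pair at (195,290), ledge line at y≈395). Lowering slowly along the plate normal.

>>> servo_tool --deltas "0 0 0.05 0 0 0; 0 0 0.05 0 0 0; 0 0 0.05 0 0 0; 0 0 0.05 0 0 0; 0 0 0.03 0 0 0; 0 0 0 0 0 0; 0 0 0 0 0 0"

```text
time: 10.68
tcp_pos: [0.6024, -0.1375, 0.167]
ee_rot: [179.9, 31.7, 88.2]
contact_force: [-0.7, -0.2, -6.4]
opening: 0.0601
```

>>> servo_tool --deltas "0 0 0.03 0 0 0; 0 0 0.03 0 0 0; 0 0 0 0 0 0"

```text
time: 10.93
tcp_pos: [0.6024, -0.1388, 0.1649]
ee_rot: [179.9, 31.7, 88.2]
contact_force: [-0.5, -0.3, -5.4]
opening: 0.0602
```

>>> servo_tool --deltas "0 0 0.02 0 0 0; 0 0 0.02 0 0 0; 0 0 0 0 0 0"

```text
time: 11.18
tcp_pos: [0.6025, -0.1391, 0.1643]
ee_rot: [179.8, 31.7, 88.2]
contact_force: [-1.9, 4.0, -2.1]
opening: 0.0598
```

>>> servo_tool --deltas "0 0 0.02 0 0 0; 0 0 0.02 0 0 0; 0 0 0 0 0 0"

```text
time: 11.43
tcp_pos: [0.6024, -0.1391, 0.1643]
ee_rot: [179.7, 31.7, 88.2]
contact_force: [-3.7, 9.4, 6.9]
opening: 0.0603
```

>>> servo_tool --deltas "0 0 -0.03 0 0 0; 0.05 0 0 0 0 0; 0.05 0 0 0 0 0; 0.05 0 0 0 0 0; 0.03 0 0 0 0 0; 0 0 0 0 0 0"

```text
time: 11.93
tcp_pos: [0.6038, -0.1345, 0.1614]
ee_rot: [179.7, 31.9, 88.2]
contact_force: [-1.4, 0.9, 5.2]
opening: 0.0598
```

Run:
```python
from h import *
st=robot.sense(); p,r,u,n=pose(0,0); d=st["tcp_pos"]-p; f=st["contact_force"]+[0.3,.2,6.1]
print("du",d@u*1e3,"dn",d@n*1e3,"lat",d@np.cross(n,u)*1e3,"f u,n,l",f@u,f@n,f@np.cross(n,u),st["wrist_torque"],st["ee_rot"])
```

```text
du 5.87339377895902 dn 0.12470030436162614 lat 1.8422151814086027 f u,n,l 4.999832267632244 10.197723085541742 -1.1084221825627358 [-0.22575264  0.03601369 -0.09806792] [179.66319991  31.89477772  88.19907131]
```

>>> servo_tool --deltas "0.04 0 0 0 0 0; 0.04 0 0 0 0 0; 0.03 0 0 0 0 0; 0 0 0 0 0 0"

```text
time: 12.27
tcp_pos: [0.6042, -0.1308, 0.1591]
ee_rot: [179.6, 31.9, 88.2]
contact_force: [0.2, 0.2, 4.8]
opening: 0.0601
```

>>> servo_tool --deltas "0.03 0 0 0 0 0; 0.02 0 0 0 0 0; 0 0 0 0 0 0"

```text
time: 12.52
tcp_pos: [0.6042, -0.1305, 0.159]
ee_rot: [179.6, 32.1, 88.2]
contact_force: [-1.4, -4.9, 7.0]
opening: 0.06
```

```bash
cat > st.py <<'E'
from h import *
st=robot.sense(); p,r,u,n=pose(0,0); d=st["tcp_pos"]-p; f=st["contact_force"]+[0.3,.2,6.1]
print("du",d@u*1e3,"dn",d@n*1e3,"lat",d@np.cross(n,u)*1e3,"f u,n,l",f@u,f@n,f@np.cross(n,u),st["wrist_torque"],st["ee_rot"])
E
python3 st.py
```

```text
du 1.1596723771450463 dn 0.15367375222098587 lat 2.1609293355117245 f u,n,l 10.889785091886338 8.683677101074574 -0.99290233778651 [-0.83905887 -0.02506473 -0.10080258] [179.63959952  32.06855536  88.1916994 ]
```

Ledge reached (the uphill force rises while motion stalls). I'll press a touch more to square the ends, ease the grip, then open.

>>> servo_tool --deltas "0.02 0 0 0 0 0; 0.01 0 0 0 0 0; 0 0 0 0 0 0; 0 0 0 0 0 0" --grip_force 20

```text
time: 12.85
tcp_pos: [0.6042, -0.1303, 0.1589]
ee_rot: [179.6, 32.2, 88.2]
contact_force: [-0.6, -5.4, 8.3]
opening: 0.06
```

```bash
python3 st.py
```

```text
du 0.9775906231423678 dn 0.2237018659373291 lat 2.1215758231031963 f u,n,l 11.92910488400902 9.516868397521021 -0.19205044205646382 [-1.26167183 -0.09711526 -0.21506276] [179.63659053  32.15785435  88.16552606]
```

>>> servo_tool --deltas "0 0 0 0 0 0; 0 0 0 0 0 0; 0 0 0 0 0 0; 0 0 0 0 0 0" --grip 68

```text
time: 13.18
tcp_pos: [0.6029, -0.1269, 0.1552]
ee_rot: [179.9, 31.7, 88.3]
contact_force: [0.5, 0.4, 0.5]
opening: 0.0679
```

```bash
python3 st.py
```

```text
du -3.7748444800035843 dn -1.2419388364952615 lat 0.7431485719816093 f u,n,l 2.9589308841671955 5.932251055395086 0.7552730307664353 [ 0.20826967  0.04512194 -0.0542696 ] [179.86500079  31.70180653  88.26259256]
```

>>> servo_tool --deltas "0 0 0 0 0 0; 0 0 0 0 0 0; 0 0 0 0 0 0; 0 0 -0.1 0 0 0; 0 0 -0.2 0 0 0; 0 0 -0.4 0 0 0; 0 0 -0.6 0 0 0; 0 0 -0.8 0 0 0; 0 0 -0.8 0 0 0; 0 0 -0.8 0 0 0" --grip 82

```text
time: 14.02
tcp_pos: [0.6046, -0.0483, 0.2834]
ee_rot: [179.8, 31.7, 88.2]
contact_force: [-0.1, -1.0, 0.4]
opening: 0.0819
```

>>> servo_tool --deltas "0 0 -1 0 0 0; 0 0 -1 0 0 0; 0.5 0 -0.7 0 0 0; 0.8 0 0 0 0 0; 0.8 0 0 0 0 0; 0 0 0 0 0 0"

```text
time: 14.52
tcp_pos: [0.6076, 0.084, 0.3263]
ee_rot: [-179.9, 31.5, 88.7]
contact_force: [1.1, 0.0, -0.5]
opening: 0.082
```

Run:
```python
from h import *
s=grab("side","s4.npz"); t=grab("top","t4.npz")
a=cv2.resize(s["pixels"][140:230,285:375],None,fx=5,fy=5,interpolation=cv2.INTER_CUBIC)
b=cv2.resize(t["pixels"][165:240,335:410],None,fx=4.6,fy=4.6,interpolation=cv2.INTER_CUBIC)
o=np.zeros((450,800,3),np.uint8); o[:,:450]=a; o[:345,450:795]=b; cv2.imwrite("pics/placed.png",o)
p,r,u,n=pose(0,0); v=np.cross(n,u)
for nm,c in(("s",s),("t",t)):
    W=cloud(c).reshape(-1,3); W=W[~np.isnan(W[:,0])]-C
    L=np.c_[W@u,W@v,W@n]; K=L[(L[:,0]>-.02)&(L[:,0]<.14)&(np.abs(L[:,1])<.06)]
    T=K[(K[:,2]>.043)&(K[:,2]<.056)]
    print(nm,len(T),"u",np.percentile(T[:,0],[.5,2,98,99.5]).round(4),"v",np.percentile(T[:,1],[.5,2,98,99.5]).round(4),"n",np.percentile(T[:,2],[5,50,95]).round(4))
    for sgn in(1,-1):
        Q=T[(T[:,1]-np.median(T[:,1]))*sgn>0]; f=np.polyfit(Q[:,0],Q[:,2],1); print("  half",sgn,"u",np.percentile(Q[:,0],[1,99]).round(4),"tilt deg",np.degrees(f[0]).round(2),"n",np.median(Q[:,2]).round(4))
print(robot.sense()["tcp_pos"])
```

```text
s 430 u [-0.0011 -0.0002  0.1079  0.1095] v [-0.0277 -0.0269  0.0339  0.0347] n [0.0445 0.0485 0.0527]
  half 1 u [-0.0006  0.1095] tilt deg 0.23 n 0.0483
  half -1 u [-0.0008  0.1082] tilt deg -0.46 n 0.0488
t 588 u [0.0018 0.0032 0.1114 0.1124] v [-0.0275 -0.0262  0.0339  0.0345] n [0.0445 0.0492 0.0524]
  half 1 u [0.0025 0.1121] tilt deg -0.26 n 0.0492
  half -1 u [0.003  0.1121] tilt deg -0.18 n 0.0492
[0.60821257 0.0800079  0.32895014]
```

View pics/placed.png

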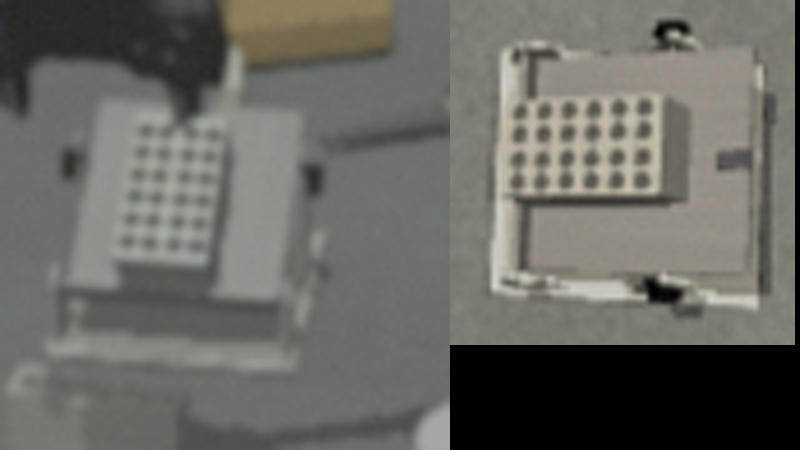

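The final picture shows both blocks side by side with no gap, flat on the plate, with their lower ends at the ledge (top crop x≈500–525). I'll check the bystanders quickly and hand in.

Run:
```python
from h import *
t=grab("top"); a=np.load("top0.npz")
d=(np.abs(t["depth"]-a["depth"])>.02)&(a["depth"]>0)&(t["depth"]>0)
n,_,s,_=cv2.connectedComponentsWithStats(d.astype(np.uint8)); print([x.tolist() for x in s[1:] if x[4]>25])
print(robot.job_done())
```

```text
[[122, 106, 172, 294, 23168], [346, 185, 40, 24, 845], [222, 216, 20, 22, 229], [0, 367, 89, 33, 1952], [288, 379, 41, 21, 637]]
the job is handed in; nothing more can be done
None
```

The job is done and handed in. The robot reported about 14.5 s on its clock at the last move, against the 72 s limit.

- **Lever:** I pushed it down with closed fingertips until it hit its stop. The force rose to about 39 N there with no further motion. Both blocks then measured at z ≈ 0.111 m, which is fully raised.
- **Carry:** I took the pair in one grasp, lifted it straight up, carried it to the stand and tilted it to the measured slope of 31.6°.
- **Laying down:** I lowered it to a light touch, with about 16 N on the plate. Then I slid it down to the ledge, where motion stalled at about 12 N, and opened the gripper there.

**Last checks**
- **Block position:** the block tops lie 48–49 mm above the plate, with tilt within 0.5°, so the blocks are flat. The lower ends are level with each other and 0 to 3 mm from my estimate of the ledge line. The side and top cameras disagree by about 3 mm, roughly their calibration error. The stall against the ledge is the firmer evidence that both ends touch it.
- **Gap between blocks:** no gap shows in the final picture.
- **Bystanders:** comparing the first and last depth images, the only changes were at the arm and its previous position, the blocks on the stand and the lever paddle. One large changed area around the arm also covers the heater and its neighbours, including the bottle, tip box and dishes. For those, this check says nothing.

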